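# Seat a tube in the weld nest

## Task

Load the weld nest: take the long black tube from the rack, lay it in the V-groove of the steel rail with its end a good 3 cm short of the end stop, and let go so that it settles in the groove. Then push the tube along the groove until its end touches the stop, and leave it lying there. Leave the short tube on the rack and do not disturb the jar or the screwdriver.

Things in the scene. Friction and masses are not known exactly. Their poses are not given: they have to be found in the camera images.
- long_tube_center (a point): centre of the long loose tube: black plastic, closed ends, 130 mm long, 36 mm diameter, about 0.12 kg, with a thin grey band near each end, both ends alike. Its x axis runs along the tube; the tube may be rolled about it. It starts lying in one of the two places of the rack, axis 45 mm above the table
- short_tube_center (a point): centre of the short loose tube: as the long one but 80 mm long. Its x axis runs along the tube. It lies in the other place of the rack and must stay
- rack: fixed grey base plate 140 mm (x) by 170 mm (y), 8 mm thick, with two places for tubes, both along its x, at y = -46 and +46 mm; each place is a pair of white V-saddles 35 mm wide (narrower than the tubes), 10 mm long, at x = -30 and +30 mm, tops 35 mm above the table, so fingers can reach down on both sides of a tube. Origin: centre of the underside, on the table
- nest: fixed weld nest: aluminium base plate 280 mm (x) by 110 mm (y), 12 mm thick, carrying along its x axis, at y = 0, a steel rail with a V-groove and a dark end stop at the +x end. Origin: centre of the plate's underside, on the table. The groove's open end is at x = -120 mm, the stop's face at x = +100 mm. When the long tube touches the stop, the tube's centre is at x = +35 mm
- jar: loose white plastic jar with a blue lid, 60 mm diameter, 80 mm tall, standing on the table beyond the rack; bystander. Origin: centre of its underside
- driver: loose screwdriver with a black handle, about 200 mm long, lying on the table beyond the rack and the nest; bystander
- groove_mid (a point): point on the axis of a tube lying in the groove, 65 mm above the table, at the nest's x = -10 mm; axes as the nest's. The rail is 220 mm long, 35 mm wide (narrower than the 36 mm tubes: fingers pass down on both sides), its top 55 mm above the table; the open-topped 90-degree V-groove is 31 mm wide and runs its full length
- stop_face (a point): point on the end stop's face that the tube's end shall touch, on the tube's axis, 65 mm above the table; the face looks to the nest's -x. The stop is a rigid upright plate 50 mm wide across the rail, 22 mm thick, its top 95 mm above the table

How it is judged:
By the outcome, as a careful person would: the job done as asked, in the order asked, and still so for the second after the job is handed in, with the robot touching nothing.
It also fails if it takes over 50 s, if anything falls off the work surface, if the arm or the gripper's body presses on something with over 40 N, if the wrist force passes 120 N, or if a joint passes its speed limit or range.

## Robot

A 6-joint arm with a two-finger parallel gripper is mounted at the origin on the work surface. World frame = base frame: x ahead of the robot, y to its left, z up, the work surface at z = 0. Lengths are in m, angles in rad, forces in N, time in s.
With the tool pointing down it reaches from about 0.275 to 0.975 m from the base axis. Payload 8.4 kg.
Tool frame: the origin (TCP) lies at the very end of the fingers, on their centre line; the grasp point (between the pads) lies 19 mm behind it (hold_point_z is the distance from the TCP to the grasp point, in m); z points along the fingers, y is the line along which they close (so a half turn about z gives the same grasp; the last joint's range is limited). The gripper opens to 92 mm and grips with 3 to 60 N. Pads are 20 mm wide; open, the fingers measure 128 mm over their backs; the gripper's body (75 mm by 189 mm) begins 69 mm behind the grasp point.
Start: joints at [-0.002, 0.353, 1.633, -0, 1.155, -0.002], TCP at [0.625, -0, 0.215] pointing down, gripper open.
Joint ranges: [-2.63, 2.63], [-0.92, 2.1], [0.06, 2.66], [-1.3, 4.44], [0, 2.69], [-3.02, 3.02]. Speed limits (rad/s): [2.22, 2.22, 2.79, 3.14, 3.14, 3.14].

## Interface

Orientations are given as a rotation vector (axis times angle).
In Python, from plant import * gives the robot as it stands. The module is installed in compiled form; this text tells all that it offers.
- The arm moves only by the shell command python3 -m jog 'ROWS' [FORCE]. ROWS is JSON, a list of rows, each an object with "jaw": the closure in counts, from 0 (fully open) to 255 (shut); "xyz": the shift along the tool's x, y, z in m, a list of three; "spin": the turn about the tool's z in degrees. In form: [{"jaw": jaw, "xyz": [dx, dy, dz], "spin": spin}, ...]. A call has 1 to 20 rows; each row shifts and turns the commanded pose from where the row before left it, along the tool's axes as they then stand; what a row does not reach is not made up. A row lasts 1/12 s, in which the tool goes at most 41.7 mm and 7.16 degrees, less where a joint would pass 70% of its speed; a pose out of reach is approached as far as the arm can. A call with a gripper value outside its range is refused whole. The fingers move at their own pace and stop on an object; FORCE is the grip in N (left out, the last holds). Time passes only in rows, so rows that do not move let the fingers close. It gives the time, the measured TCP pose, the force, the opening and the grip force at its end, in the units of the state.
- observe(): the state, without advancing time (a new reading comes with each control period).
- grab_frame(name): name is "scene" or "side" or "wrist"; returns the picture (480x640x3 uint8, red, green, blue); there is no depth.
- camera_model(name): a dict with "K" (3x3 intrinsics, pixels), "R" (3x3) and "t" (3): a world point X has camera coordinates R X + t; the wrist camera has in their place "T_tool_cam" (4x4, takes a point from camera to tool coordinates, whose origin is the TCP and whose axes are the flange's). Camera axes: x right, y down, z forward; pixel columns grow to the right and rows downward; lengths in m; the calibration is good to about 2 mm. The wrist camera is an equidistant fisheye: a pixel r from the principal point sees the ray r / f radians off the axis. A picture is of the moment at which its call begins: read the wrist's pose just before it. camera_model takes no time and is no camera call.
- job_done(): hands the job in; it is judged then, once.
The state is a dict: "time": time; "joints": joint angles; "joint_vel": joint speeds; "joint_torque": joint torques, N m; "tcp_pos": TCP position; "orientation": TCP orientation; "ft_force": force on the tool from outside, world axes, zero at the start; "moment": the same for the moment, N m; "gripper_width": finger opening in m; "grip_force": force on a finger pad.
Only numpy, scipy, OpenCV 4.12 (cv2) and the standard library are available. Lean on these libraries where they do the work, as an engineer would, in place of code of your own. Each camera call takes 0.05 s, during which the arm holds its last target. There are 200 camera calls.

## Working session

There is one attempt and no reset: what is moved stays moved. The work goes in short steps, Python scripts to look and compute and a shell command to move; the robot and the scene stay as the last step left them, time stands still between calls to the robot, and variables do not carry over. Pictures are saved under pics/ and viewed, at most 10 in all, crops included, and the job is handed in when it is done.

```bash
mkdir -p pics
python3 - <<'E'
from plant import *
import cv2,numpy as np
s=observe();print(s['time'],s['tcp_pos'],s['orientation'])
for n in("scene","side"):
    im=grab_frame(n);cv2.imwrite(f"pics/{n}0.png",im[...,::-1])
    c=camera_model(n);print(n,np.round(c['K'],1).tolist(),np.round(c['R'],3).tolist(),np.round(c['t'],3))
c=camera_model("wrist");print(c)
E
```

```text
0.0 [ 6.24516985e-01 -5.35522130e-06  2.13876613e-01] [-2.22077869e+00 -2.22075040e+00  1.46966731e-03]
scene [[456.3, 0.0, 320.3], [0.0, 456.3, 244.7], [0.0, 0.0, 1.0]] [[0.815, 0.579, 0.003], [0.461, -0.646, -0.608], [-0.35, 0.497, -0.794]] [-0.485 -0.262  1.206]
side [[521.1, 0.0, 327.6], [0.0, 521.1, 238.6], [0.0, 0.0, 1.0]] [[-0.834, -0.551, 0.013], [-0.374, 0.548, -0.748], [0.405, -0.629, -0.663]] [0.491 0.305 0.887]
{'K': array([[371.64829954,   0.        , 321.98742715],
       [  0.        , 371.64829954, 236.38089214],
       [  0.        ,   0.        ,   1.        ]]), 'T_tool_cam': array([[-2.09761005e-04, -9.67905578e-01, -2.51314042e-01,
         6.94396485e-02],
       [ 9.99999937e-01, -1.30931122e-04, -3.30391520e-04,
        -7.28396327e-04],
       [ 2.86882966e-04, -2.51314096e-01,  9.67905544e-01,
        -1.69435643e-01],
       [ 0.00000000e+00,  0.00000000e+00,  0.00000000e+00,
         1.00000000e+00]])}
```

View pics/scene0.png

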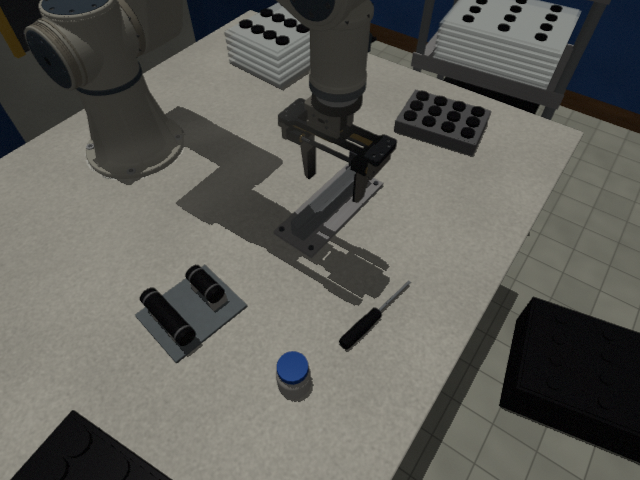

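View pics/side0.png

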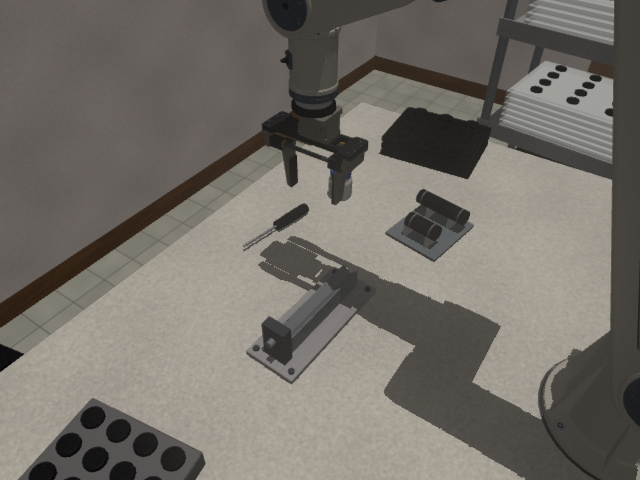

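The scene view shows the long tube from (148,293) to (188,342), the short tube at (205,285), the jar at (293,370), the driver at (375,315) and the nest plate corners at (275,230), (311,255), (382,183). The side view shows the stop at (278,340), with nest plate corners at (247,352), (292,381), (375,290), and the long tube from (421,196) to (465,214).

```bash
cat > h.py <<'E'
from plant import *
import numpy as np, cv2
from scipy.spatial.transform import Rotation as Ro
def cast(n,uv,z):
    c=camera_model(n);R=c['R'];t=c['t'];C=-R.T@t
    d=R.T@np.linalg.inv(c['K'])@np.array([uv[0],uv[1],1.])
    return C+d*(z-C[2])/d[2]
def wcast(s,uv,z):
    c=camera_model("wrist");K=c['K'];T=c['T_tool_cam']
    p=(np.array(uv,float)-K[:2,2])/K[0,0];r=np.hypot(*p)
    d=np.array([*(p/r*np.sin(r)),np.cos(r)])
    Rt=Ro.from_rotvec(s['orientation']).as_matrix()
    C=Rt@T[:3,3]+s['tcp_pos'];d=Rt@T[:3,:3]@d
    return C+d*(z-C[2])/d[2]
E
python3 - <<'E'
from h import *
for n,uv,z,l in [("scene",(148,293),.05,"LA"),("scene",(188,342),.05,"LB"),("side",(421,196),.05,"LA"),("side",(465,214),.05,"LB"),
 ("scene",(192,271),.05,"SA"),("scene",(218,298),.05,"SB"),
 ("scene",(275,230),.012,"N"),("scene",(311,255),.012,"N"),("scene",(382,183),.012,"N"),
 ("side",(247,352),.012,"N"),("side",(292,381),.012,"N"),("side",(375,290),.012,"N"),("side",(277,322),.095,"stop top"),("scene",(293,367),.08,"jar"),("scene",(345,345),.01,"drv"),("scene",(408,284),.01,"drv")]:
    print(l,n,np.round(cast(n,uv,z),3))
E
```

```text
LA scene [ 0.407 -0.305  0.05 ]
LB scene [ 0.543 -0.333  0.05 ]
LA side [ 0.527 -0.318  0.05 ]
LB side [ 0.411 -0.313  0.05 ]
SA scene [ 0.439 -0.22   0.05 ]
SB scene [ 0.524 -0.236  0.05 ]
N scene [ 0.485 -0.02   0.012]
N scene [ 0.591 -0.029  0.012]
N scene [0.604 0.246 0.012]
N side [0.601 0.252 0.012]
N side [0.495 0.255 0.012]
N side [ 0.482 -0.017  0.012]
stop top side [0.553 0.216 0.095]
jar scene [ 0.732 -0.271  0.08 ]
drv scene [ 0.764 -0.159  0.01 ]
drv scene [0.795 0.028 0.01 ]
```

```bash
python3 -m jog '[{"jaw":60,"xyz":[-0.027,-0.0125,0],"spin":0},{"jaw":60,"xyz":[-0.027,-0.0125,0],"spin":0},{"jaw":60,"xyz":[-0.027,-0.0125,0],"spin":0},{"jaw":60,"xyz":[-0.027,-0.0125,0],"spin":0},{"jaw":60,"xyz":[-0.027,-0.0125,0],"spin":0},{"jaw":60,"xyz":[-0.027,-0.0125,0],"spin":0},{"jaw":60,"xyz":[-0.027,-0.0125,0],"spin":0},{"jaw":60,"xyz":[-0.027,-0.0125,0],"spin":0},{"jaw":60,"xyz":[-0.027,-0.0125,0],"spin":0},{"jaw":60,"xyz":[-0.027,-0.0125,0],"spin":0},{"jaw":60,"xyz":[-0.027,-0.0125,0],"spin":0},{"jaw":60,"xyz":[-0.027,-0.0125,0],"spin":0}]' 20
python3 -m jog '[{"jaw":60,"xyz":[0,0,0],"spin":7},{"jaw":60,"xyz":[0,0,0],"spin":7},{"jaw":60,"xyz":[0,0,0],"spin":7},{"jaw":60,"xyz":[0,0,0],"spin":7},{"jaw":60,"xyz":[0,0,0],"spin":7},{"jaw":60,"xyz":[0,0,0],"spin":7},{"jaw":60,"xyz":[0,0,0],"spin":7},{"jaw":60,"xyz":[0,0,0],"spin":7},{"jaw":60,"xyz":[0,0,0],"spin":7},{"jaw":60,"xyz":[0,0,0],"spin":7},{"jaw":60,"xyz":[0,0,0],"spin":7},{"jaw":60,"xyz":[0,0,0],"spin":7},{"jaw":60,"xyz":[0,0,0],"spin":7},{"jaw":60,"xyz":[0,0,0],"spin":7},{"jaw":60,"xyz":[0,0,0],"spin":0},{"jaw":60,"xyz":[0,0,0],"spin":0}]'
python3 - <<'E'
from h import *
s=observe();print(s['time'],s['tcp_pos'],s['ft_force'],s['gripper_width']);print(np.round(Ro.from_rotvec(s['orientation']).as_matrix(),3))
im=grab_frame("wrist");cv2.imwrite("pics/w1.png",im[...,::-1])
E
```

```text
time: 1.1
tcp_pos: [0.474, -0.3251, 0.2143]
orientation: [-2.221, -2.221, 0.0]
ft_force: [0.6, 0.5, -0.3]
gripper_width: 0.0705
grip_force: 0.0
time: 2.43
tcp_pos: [0.4748, -0.3239, 0.2143]
orientation: [-3.134, 0.213, 0.001]
ft_force: [-0.5, 0.4, 0.5]
gripper_width: 0.07
grip_force: 0.0
2.4333 [ 0.4748344  -0.32388311  0.21432402] [-0.47922898  0.396598    0.47923889] 0.0699594017577576
[[ 0.991 -0.135 -0.   ]
 [-0.135 -0.991  0.   ]
 [-0.    -0.    -1.   ]]
```

View pics/w1.png

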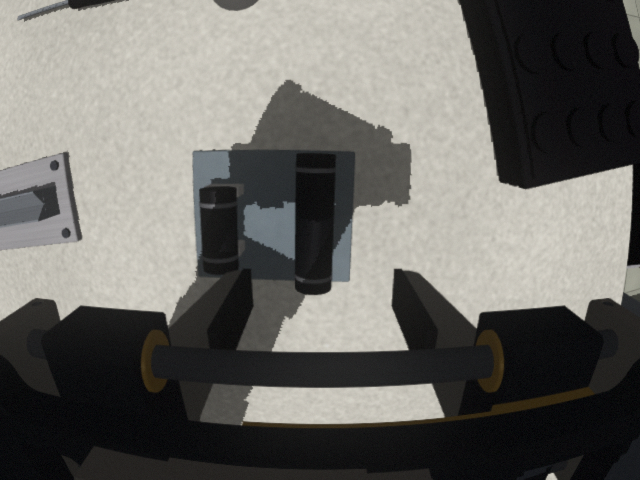

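The wrist view shows the long tube from (316,153) to (313,293), 39 px wide, lying between the jaws but forward of them, with the short tube at (219,228).

Run:
```python
from h import *
s=observe();R=Ro.from_rotvec(s['orientation']).as_matrix()
P=[wcast(s,u,z) for u,z in [((316,153),.06),((313.5,293),.06),((316,166),.05),((313.5,276),.05),((218.5,187),.055),((220.5,272),.06)]]
for p in P: print(np.round(p,4), np.round(R.T@(p-s['tcp_pos']),4))
for a,b in((0,1),(2,3),(4,5)):
    d=P[a]-P[b];print(np.linalg.norm(d),np.degrees(np.arctan2(d[1],d[0])),np.round((P[a]+P[b])/2,4), np.round(R.T@((P[a]+P[b])/2-s['tcp_pos']),4))
```

```text
[ 0.535 -0.328  0.06 ] [ 0.0602 -0.0041  0.1544]
[ 0.4068 -0.3076  0.06  ] [-0.0696 -0.0069  0.1544]
[ 0.5231 -0.3262  0.05  ] [ 0.0482 -0.0042  0.1644]
[ 0.4201 -0.3093  0.05  ] [-0.0561 -0.007   0.1644]
[ 0.5181 -0.2357  0.055 ] [ 0.0309 -0.0932  0.1594]
[ 0.4389 -0.2227  0.06  ] [-0.0493 -0.0954  0.1544]
0.129826319276636 -9.018375197973453 [ 0.4709 -0.3178  0.06  ] [-0.0047 -0.0055  0.1544]
0.1043609854409338 -9.286937903568743 [ 0.4716 -0.3178  0.05  ] [-0.004  -0.0056  0.1644]
0.08041031475029041 -9.282210310233861 [ 0.4785 -0.2292  0.0575] [-0.0092 -0.0943  0.1569]
```

```bash
python3 -m jog '[{"jaw":60,"xyz":[-0.004,-0.0055,0.01],"spin":1.4},{"jaw":60,"xyz":[0,0,0.025],"spin":0},{"jaw":60,"xyz":[0,0,0.03],"spin":0},{"jaw":60,"xyz":[0,0,0.03],"spin":0},{"jaw":60,"xyz":[0,0,0.03],"spin":0},{"jaw":60,"xyz":[0,0,0.025],"spin":0},{"jaw":60,"xyz":[0,0,0.02],"spin":0},{"jaw":60,"xyz":[0,0,0.015],"spin":0},{"jaw":60,"xyz":[0,0,0],"spin":0},{"jaw":60,"xyz":[0,0,0],"spin":0}]' 20
python3 -m jog '[{"jaw":200,"xyz":[0,0,0],"spin":0},{"jaw":200,"xyz":[0,0,0],"spin":0},{"jaw":200,"xyz":[0,0,0],"spin":0},{"jaw":200,"xyz":[0,0,0],"spin":0},{"jaw":200,"xyz":[0,0,0],"spin":0},{"jaw":200,"xyz":[0,0,0],"spin":0},{"jaw":200,"xyz":[0,0,0],"spin":0},{"jaw":200,"xyz":[0,0,0],"spin":0}]' 20
```

```text
time: 3.32
tcp_pos: [0.4713, -0.3177, 0.0291]
orientation: [-3.13, 0.254, 0.003]
ft_force: [-1.0, -0.2, -0.3]
gripper_width: 0.0704
grip_force: 0.0
time: 3.98
tcp_pos: [0.4724, -0.3162, 0.0302]
orientation: [-3.128, 0.259, -0.001]
ft_force: [3.5, 11.0, 6.6]
gripper_width: 0.0355
grip_force: 20.0
```

```bash
python3 -m jog '[{"jaw":200,"xyz":[0,0,-0.01],"spin":0},{"jaw":200,"xyz":[0,0,-0.02],"spin":0},{"jaw":200,"xyz":[0,0,-0.03],"spin":0},{"jaw":200,"xyz":[0,0,-0.03],"spin":0},{"jaw":200,"xyz":[0,0,-0.03],"spin":0},{"jaw":200,"xyz":[0,0,-0.03],"spin":0},{"jaw":200,"xyz":[0,0,-0.02],"spin":0},{"jaw":200,"xyz":[0,0,0],"spin":0}]'
python3 - <<'E'
from h import *
a=grab_frame("scene")[150:280,250:410];b=grab_frame("side")[245:400,225:395]
f=lambda i:cv2.resize(i,(400*1,int(400*i.shape[0]/i.shape[1])),interpolation=cv2.INTER_CUBIC)
a=cv2.resize(a,None,fx=3.5,fy=3.5,interpolation=cv2.INTER_CUBIC);b=cv2.resize(b,None,fx=3.5,fy=3.5,interpolation=cv2.INTER_CUBIC)
for n,i in(("na",a),("nb",b)):cv2.imwrite(f"pics/{n}.png",np.clip(i[...,::-1]*1.5,0,255).astype('uint8'))
E
```

```text
time: 4.65
tcp_pos: [0.4739, -0.3196, 0.2047]
orientation: [3.127, -0.257, 0.01]
ft_force: [0.9, -0.7, -1.0]
gripper_width: 0.0357
grip_force: 20.0
```

View pics/na.png

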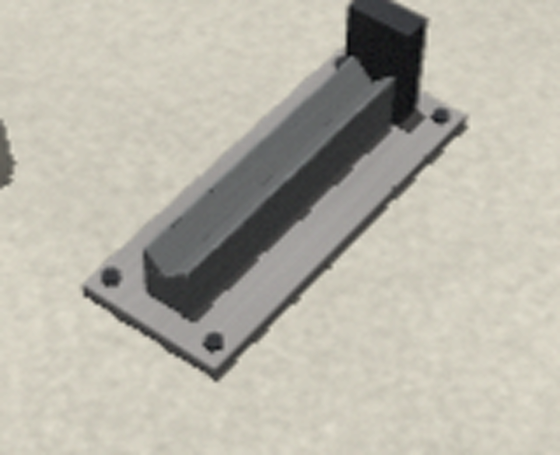

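View pics/nb.png

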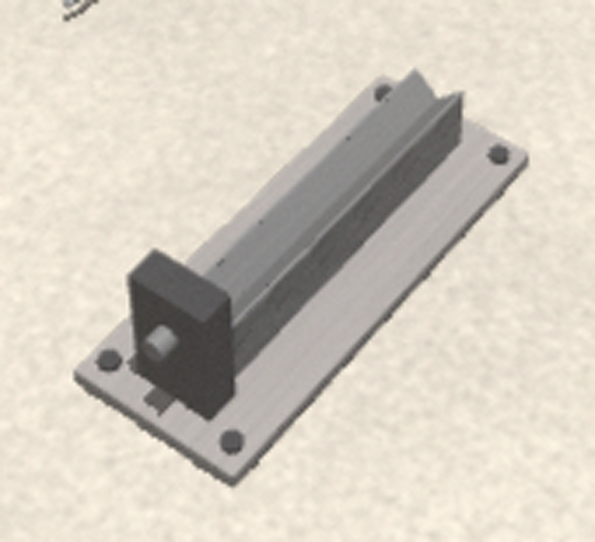

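The crops are sharp: rail open-end top corners are at crop (145,252)/(189,272) in scene and (416,70)/(463,95) in side. The stop's face top edge is at (152,250)-(232,295) in side, and the four screws are visible.

Run:
```python
from h import *
A=lambda u,z:cast("scene",(u[0]/3.5+249.6,u[1]/3.5+149.6),z)
B=lambda u,z:cast("side",(u[0]/3.5+224.6,u[1]/3.5+244.6),z)
for l,f,u,z in[("scr",A,(111,276),.012),("scr",A,(213,341),.012),("scr",A,(440,116),.012),("rail",A,(145,252),.055),("rail",A,(189,272),.055),("railE",A,(353,57),.055),("railE",A,(395,80),.055),("plate",A,(84,288),.012),("plate",A,(216,372),.012),("plate",A,(467,121),.012),("stop",A,(348,8),.095),("stop",A,(422,36),.095),
("scr",B,(383,92),.012),("scr",B,(499,153),.012),("scr",B,(109,360),.012),("scr",B,(231,441),.012),("rail",B,(416,70),.055),("rail",B,(463,95),.055),("stop",B,(152,250),.095),("stop",B,(232,295),.095),("plate",B,(74,375),.012),("plate",B,(232,478),.012),("plate",B,(527,158),.012)]:
    print(l,f is A and "scene" or "side",np.round(f(u,z),4))
```

```text
scr scene [ 0.4939 -0.0084  0.012 ]
scr scene [ 0.5776 -0.0127  0.012 ]
scr scene [0.5903 0.237  0.012 ]
rail scene [ 0.5233 -0.0077  0.055 ]
rail scene [ 0.5546 -0.0048  0.055 ]
railE scene [0.5322 0.2113 0.055 ]
railE scene [0.5672 0.2089 0.055 ]
plate scene [ 0.486  -0.0261  0.012 ]
plate scene [ 0.593  -0.0308  0.012 ]
plate scene [0.608  0.2437 0.012 ]
stop scene [0.5258 0.2111 0.095 ]
stop scene [0.5796 0.2163 0.095 ]
scr side [ 0.5827 -0.0162  0.012 ]
scr side [ 0.4976 -0.0121  0.012 ]
scr side [0.5942 0.2348 0.012 ]
scr side [0.5102 0.2392 0.012 ]
rail side [ 0.554  -0.0061  0.055 ]
rail side [ 0.5203 -0.0039  0.055 ]
stop side [0.5747 0.2143 0.095 ]
stop side [0.5242 0.2147 0.095 ]
plate side [0.6033 0.2526 0.012 ]
plate side [0.4968 0.2565 0.012 ]
plate side [ 0.4818 -0.0179  0.012 ]
```

```bash
python3 -m jog '[{"jaw":200,"xyz":[0,-0.016,0],"spin":0},{"jaw":200,"xyz":[0,-0.03,0],"spin":0},{"jaw":200,"xyz":[0,-0.03,0],"spin":0},{"jaw":200,"xyz":[0,-0.03,0],"spin":0},{"jaw":200,"xyz":[0,-0.03,0],"spin":0},{"jaw":200,"xyz":[0,-0.03,0],"spin":0},{"jaw":200,"xyz":[0,-0.03,0],"spin":0},{"jaw":200,"xyz":[0,-0.03,0],"spin":0},{"jaw":200,"xyz":[0,-0.03,0],"spin":0},{"jaw":200,"xyz":[0,-0.03,0],"spin":0},{"jaw":200,"xyz":[0,-0.03,0],"spin":0},{"jaw":200,"xyz":[0,-0.03,0],"spin":0},{"jaw":200,"xyz":[0,-0.03,0],"spin":0},{"jaw":200,"xyz":[0,-0.03,0],"spin":0},{"jaw":200,"xyz":[0,-0.02,0],"spin":0},{"jaw":200,"xyz":[0,-0.01,0],"spin":0}]' 25
python3 -m jog '[{"jaw":200,"xyz":[0,0,0],"spin":-4.3},{"jaw":200,"xyz":[0,0,0],"spin":-7},{"jaw":200,"xyz":[0,0,0],"spin":-7},{"jaw":200,"xyz":[0,0,0],"spin":-7},{"jaw":200,"xyz":[0,0,0],"spin":-7},{"jaw":200,"xyz":[0,0,0],"spin":-7},{"jaw":200,"xyz":[0,0,0],"spin":-7},{"jaw":200,"xyz":[0,0,0],"spin":-7},{"jaw":200,"xyz":[0,0,0],"spin":-7},{"jaw":200,"xyz":[0,0,0],"spin":-7},{"jaw":200,"xyz":[0,0,0],"spin":-7},{"jaw":200,"xyz":[0,0,0],"spin":-7},{"jaw":200,"xyz":[0,0,0],"spin":-7},{"jaw":200,"xyz":[0,0,0],"spin":-5},{"jaw":200,"xyz":[0,0,0],"spin":-3},{"jaw":200,"xyz":[0,0,0],"spin":0},{"jaw":200,"xyz":[0,0,0],"spin":0}]'
python3 - <<'E'
from h import *
s=observe();R=Ro.from_rotvec(s['orientation']).as_matrix();print(s['tcp_pos'],np.degrees(np.arctan2(R[1,0],R[0,0])),R[2],s['joints'])
print("to go",R.T@(np.array([.544,.110,.052])-s['tcp_pos']))
im=grab_frame("wrist");cv2.imwrite("pics/w2.png",im[...,::-1])
E
```

```text
time: 6.08
tcp_pos: [0.5421, 0.1142, 0.1976]
orientation: [3.131, -0.255, -0.004]
ft_force: [0.1, -0.1, -1.5]
gripper_width: 0.0354
grip_force: 25.0
time: 7.5
tcp_pos: [0.5423, 0.1115, 0.1985]
orientation: [-2.283, -2.157, 0.003]
ft_force: [0.9, 0.8, -1.4]
gripper_width: 0.0356
grip_force: 25.0
[0.54232874 0.11145608 0.19850068] 86.76926201810743 [-7.04072681e-04 -1.82810311e-03 -9.99998081e-01] [ 2.00123470e-01  2.60473983e-01  1.80226201e+00 -2.46201916e-04
  1.08080360e+00  2.56627207e-01]
to go [-0.00125643  0.00201849  0.14649816]
```

View pics/w2.png

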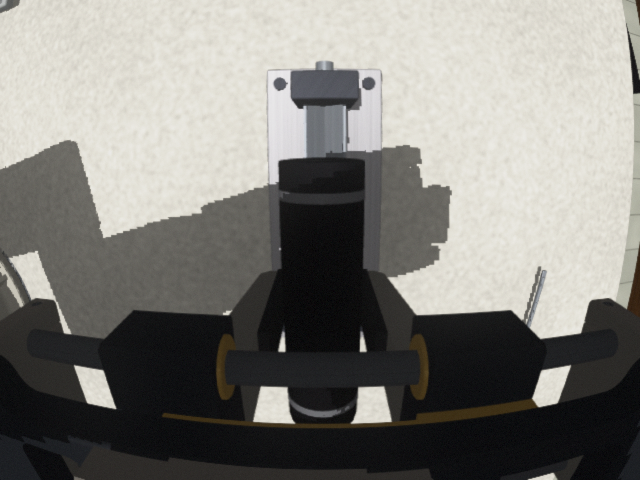

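The wrist view shows the tube straight in the jaws, its front end at (322,160), the stop at (324,88) with screws at (280,84)/(369,84), and the rail between columns 306 and 347.

Run:
```python
from h import *
s=observe()
for l,u,z in[("scr",(280,84),.012),("scr",(369,84),.012),("stopL",(291,98),.095),("stopR",(358,98),.095),("railL",(306,130),.055),("railR",(347,130),.055),("tube end",(322,160),.2145+.018),("tube end",(322,160),.2145),("tube back",(322,424),.2145)]:
    print(l,np.round(wcast(s,u,z),4))
```

```text
scr [0.5089 0.2396 0.012 ]
scr [0.5931 0.235  0.012 ]
stopL [0.525  0.2148 0.095 ]
stopR [0.5734 0.2121 0.095 ]
railL [0.5327 0.1917 0.055 ]
railR [0.5668 0.1899 0.055 ]
tube end [0.5454 0.1744 0.2325]
tube end [0.5453 0.1735 0.2145]
tube back [0.5375 0.0354 0.2145]
```

```bash
python3 -m jog '[{"jaw":200,"xyz":[-0.001,0.002,0.01],"spin":0},{"jaw":200,"xyz":[0,0,0.025],"spin":0},{"jaw":200,"xyz":[0,0,0.03],"spin":0},{"jaw":200,"xyz":[0,0,0.025],"spin":0},{"jaw":200,"xyz":[0,0,0.02],"spin":0},{"jaw":200,"xyz":[0,0,0.015],"spin":0},{"jaw":200,"xyz":[0,0,0.01],"spin":0},{"jaw":200,"xyz":[0,0,0.006],"spin":0},{"jaw":200,"xyz":[0,0,0],"spin":0},{"jaw":200,"xyz":[0,0,0],"spin":0}]'
python3 -m jog '[{"jaw":200,"xyz":[0,0,0.002],"spin":0},{"jaw":200,"xyz":[0,0,0.001],"spin":0},{"jaw":200,"xyz":[0,0,0],"spin":0},{"jaw":200,"xyz":[0,0,0],"spin":0}]'
```

```text
time: 8.38
tcp_pos: [0.5452, 0.111, 0.0587]
orientation: [2.281, 2.16, 0.0]
ft_force: [1.1, 0.2, -0.5]
gripper_width: 0.0356
grip_force: 25.0
time: 8.72
tcp_pos: [0.5453, 0.1111, 0.0561]
orientation: [2.28, 2.16, 0.001]
ft_force: [0.0, -0.5, -1.9]
gripper_width: 0.0353
grip_force: 25.0
```

```bash
python3 -m jog '[{"jaw":200,"xyz":[0,0,0.002],"spin":0},{"jaw":200,"xyz":[0,0,0.001],"spin":0},{"jaw":200,"xyz":[0,0,0],"spin":0},{"jaw":200,"xyz":[0,0,0],"spin":0}]'
python3 -m jog '[{"jaw":200,"xyz":[0,0,0.001],"spin":0},{"jaw":200,"xyz":[0,0,0.001],"spin":0},{"jaw":200,"xyz":[0,0,0],"spin":0},{"jaw":200,"xyz":[0,0,0],"spin":0}]'
```

```text
time: 9.05
tcp_pos: [0.5449, 0.111, 0.0525]
orientation: [-2.281, -2.161, 0.0]
ft_force: [-0.6, 0.2, -2.4]
gripper_width: 0.0353
grip_force: 25.0
time: 9.38
tcp_pos: [0.5448, 0.111, 0.0505]
orientation: [-2.281, -2.16, 0.0]
ft_force: [-1.8, -0.4, -0.5]
gripper_width: 0.0355
grip_force: 25.0
```

```bash
python3 -m jog '[{"jaw":200,"xyz":[0,0,0.001],"spin":0},{"jaw":200,"xyz":[0,0,0.001],"spin":0},{"jaw":200,"xyz":[0,0,0],"spin":0},{"jaw":200,"xyz":[0,0,0],"spin":0}]'
```

```text
time: 9.72
tcp_pos: [0.5447, 0.1111, 0.0499]
orientation: [-2.28, -2.16, 0.0]
ft_force: [-7.7, -0.6, 17.1]
gripper_width: 0.0355
grip_force: 25.0
```

Contact with the groove (17 N, axis at the right height). I'm opening the jaws.

```bash
python3 -m jog '[{"jaw":200,"xyz":[0,0,-0.001],"spin":0},{"jaw":120,"xyz":[0,0,0],"spin":0},{"jaw":80,"xyz":[0,0,0],"spin":0},{"jaw":60,"xyz":[0,0,0],"spin":0},{"jaw":60,"xyz":[0,0,0],"spin":0},{"jaw":60,"xyz":[0,0,0],"spin":0},{"jaw":60,"xyz":[0,0,0],"spin":0},{"jaw":60,"xyz":[0,0,0],"spin":0}]'
python3 -m jog '[{"jaw":60,"xyz":[0,0,-0.01],"spin":0},{"jaw":60,"xyz":[0,0,-0.025],"spin":0},{"jaw":60,"xyz":[0,0,-0.03],"spin":0},{"jaw":60,"xyz":[0,0,-0.03],"spin":0},{"jaw":60,"xyz":[0,0,-0.01],"spin":0},{"jaw":60,"xyz":[-0.02,0,0],"spin":0},{"jaw":60,"xyz":[-0.03,0,0],"spin":0},{"jaw":60,"xyz":[-0.03,0,0],"spin":0},{"jaw":60,"xyz":[-0.02,0,0],"spin":0},{"jaw":255,"xyz":[0,0,0],"spin":0},{"jaw":255,"xyz":[0,0,0],"spin":0},{"jaw":255,"xyz":[0,0,0],"spin":0},{"jaw":255,"xyz":[0,0,0],"spin":0},{"jaw":255,"xyz":[0,0,0],"spin":0},{"jaw":255,"xyz":[0,0,0],"spin":0},{"jaw":255,"xyz":[0,0,0],"spin":0},{"jaw":255,"xyz":[0,0,0],"spin":0}]'
python3 - <<'E'
from h import *
s=observe();R=Ro.from_rotvec(s['orientation']).as_matrix();print(s['tcp_pos'],np.degrees(np.arctan2(R[1,0],R[0,0])),s['gripper_width'])
im=grab_frame("wrist");cv2.imwrite("pics/w3.png",im[...,::-1])
E
```

```text
time: 10.38
tcp_pos: [0.5449, 0.111, 0.0495]
orientation: [-2.281, -2.161, 0.0]
ft_force: [0.2, 0.4, -0.3]
gripper_width: 0.0706
grip_force: 0.0
time: 11.8
tcp_pos: [0.5396, 0.0116, 0.1545]
orientation: [-2.28, -2.161, 0.0]
ft_force: [-0.3, -0.3, -0.5]
gripper_width: 0.0192
grip_force: 0.0
[0.53956608 0.01160873 0.154546  ] 86.93671884470805 0.019235286020122023
```

View pics/w3.png

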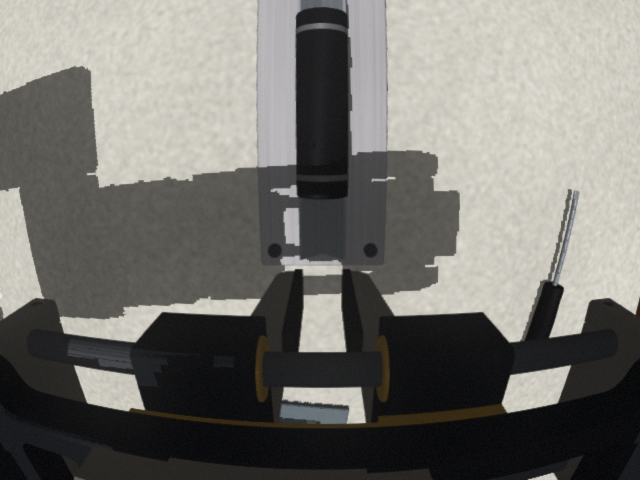

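The tube lies straight in the groove, its ends at (322,10) and (322,198), and the jaws are still closing.

Run:
```python
from h import *
s=observe();R=Ro.from_rotvec(s['orientation']).as_matrix()
for u,z in[((322,10),.065),((322,198),.07),((322,198),.08)]:
    p=wcast(s,u,z);print(np.round(p,4),np.round(R.T@(p-s['tcp_pos']),4))
```

```text
[0.5477 0.1767 0.065 ] [ 0.1654 -0.0007  0.0896]
[0.5405 0.0423 0.07  ] [ 0.0308 -0.0007  0.0846]
[0.5406 0.0438 0.08  ] [ 0.0323 -0.0007  0.0746]
```

```bash
python3 -m jog '[{"jaw":255,"xyz":[-0.01,0.0005,0.01],"spin":0},{"jaw":255,"xyz":[0,0,0.02],"spin":0},{"jaw":255,"xyz":[0,0,0.025],"spin":0},{"jaw":255,"xyz":[0,0,0.02],"spin":0},{"jaw":255,"xyz":[0,0,0.012],"spin":0},{"jaw":255,"xyz":[0,0,0.004],"spin":0},{"jaw":255,"xyz":[0,0,0],"spin":0},{"jaw":255,"xyz":[0,0,0],"spin":0},{"jaw":255,"xyz":[0,0,0],"spin":0}]' 10
```

```text
time: 12.6
tcp_pos: [0.5404, 0.0011, 0.0646]
orientation: [2.28, 2.16, 0.002]
ft_force: [-0.8, -0.5, -0.1]
gripper_width: 0.0007
grip_force: 0.0
```

```bash
python3 -m jog '[{"jaw":255,"xyz":[0.01,0,0],"spin":0},{"jaw":255,"xyz":[0.01,0,0],"spin":0},{"jaw":255,"xyz":[0.004,0,0],"spin":0},{"jaw":255,"xyz":[0.004,0,0],"spin":0},{"jaw":255,"xyz":[0.004,0,0],"spin":0},{"jaw":255,"xyz":[0.004,0,0],"spin":0},{"jaw":255,"xyz":[0.004,0,0],"spin":0},{"jaw":255,"xyz":[0.004,0,0],"spin":0}]'
```

```text
time: 13.27
tcp_pos: [0.5419, 0.0453, 0.0636]
orientation: [2.28, 2.161, -0.0]
ft_force: [-0.6, -1.9, 1.5]
gripper_width: 0.0005
grip_force: 1.1
```

```bash
python3 -m jog '[{"jaw":255,"xyz":[0.003,0,0],"spin":0},{"jaw":255,"xyz":[0.003,0,0],"spin":0},{"jaw":255,"xyz":[0.003,0,0],"spin":0},{"jaw":255,"xyz":[0.003,0,0],"spin":0},{"jaw":255,"xyz":[0.003,0,0],"spin":0},{"jaw":255,"xyz":[0.003,0,0],"spin":0},{"jaw":255,"xyz":[0.002,0,0],"spin":0},{"jaw":255,"xyz":[0.001,0,0],"spin":0},{"jaw":255,"xyz":[0.001,0,0],"spin":0},{"jaw":255,"xyz":[0,0,0],"spin":0}]'
python3 -m jog '[{"jaw":255,"xyz":[0.001,0,0],"spin":0},{"jaw":255,"xyz":[0.001,0,0],"spin":0},{"jaw":255,"xyz":[0,0,0],"spin":0},{"jaw":255,"xyz":[0,0,0],"spin":0}]'
```

```text
time: 14.1
tcp_pos: [0.543, 0.0673, 0.0635]
orientation: [-2.281, -2.16, -0.0]
ft_force: [-0.3, -0.4, -0.7]
gripper_width: 0.0005
grip_force: 0.1
time: 14.43
tcp_pos: [0.5431, 0.0692, 0.0635]
orientation: [-2.281, -2.16, -0.0]
ft_force: [0.5, 0.1, -0.1]
gripper_width: 0.0005
grip_force: 0.1
```

```bash
python3 -m jog '[{"jaw":255,"xyz":[0.001,0,0],"spin":0},{"jaw":255,"xyz":[0.001,0,0],"spin":0},{"jaw":255,"xyz":[0,0,0],"spin":0},{"jaw":255,"xyz":[0,0,0],"spin":0}]'
python3 -m jog '[{"jaw":255,"xyz":[0.001,0,0],"spin":0},{"jaw":255,"xyz":[0.001,0,0],"spin":0},{"jaw":255,"xyz":[0,0,0],"spin":0},{"jaw":255,"xyz":[0,0,0],"spin":0}]'
```

```text
time: 14.77
tcp_pos: [0.5433, 0.0712, 0.0636]
orientation: [-2.281, -2.16, -0.0]
ft_force: [-0.4, -0.0, -0.2]
gripper_width: 0.0003
grip_force: 0.0
time: 15.1
tcp_pos: [0.5435, 0.0732, 0.0636]
orientation: [-2.281, -2.161, -0.0]
ft_force: [-0.5, 0.4, 0.0]
gripper_width: 0.0005
grip_force: 0.0
```

```bash
python3 -m jog '[{"jaw":255,"xyz":[0.001,0,0],"spin":0},{"jaw":255,"xyz":[0.001,0,0],"spin":0},{"jaw":255,"xyz":[0,0,0],"spin":0},{"jaw":255,"xyz":[0,0,0],"spin":0}]'
python3 - <<'E'
from h import *
im=grab_frame("side")[245:400,225:395]
cv2.imwrite("pics/s4.png",np.clip(cv2.resize(im,None,fx=3.5,fy=3.5,interpolation=cv2.INTER_CUBIC)[...,::-1]*1.5,0,255).astype('uint8'))
E
```

```text
time: 15.43
tcp_pos: [0.5435, 0.074, 0.0636]
orientation: [2.279, 2.161, -0.002]
ft_force: [-0.2, -7.6, 0.6]
gripper_width: 0.0004
grip_force: 3.9
```

View pics/s4.png

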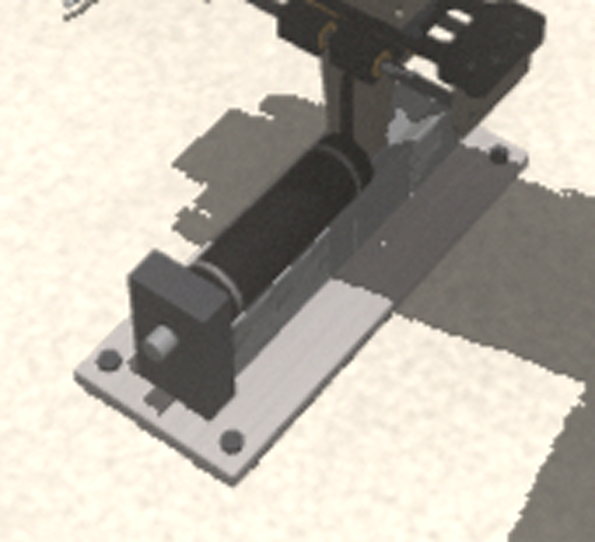

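The tube's end meets the stop (crop (215,285)), the fingers touch its rear end at (345,145), and the 7.6 N came at the expected y. One small confirming press, then retreat.

```bash
python3 -m jog '[{"jaw":255,"xyz":[0.001,0,0],"spin":0},{"jaw":255,"xyz":[0,0,0],"spin":0},{"jaw":255,"xyz":[0,0,0],"spin":0}]'
python3 -m jog '[{"jaw":255,"xyz":[-0.003,0,0],"spin":0},{"jaw":255,"xyz":[-0.01,0,0],"spin":0},{"jaw":255,"xyz":[-0.02,0,0],"spin":0},{"jaw":255,"xyz":[-0.01,0,-0.01],"spin":0},{"jaw":255,"xyz":[0,0,-0.03],"spin":0},{"jaw":255,"xyz":[0,0,-0.03],"spin":0},{"jaw":255,"xyz":[0,0,-0.03],"spin":0},{"jaw":255,"xyz":[0,0,-0.01],"spin":0},{"jaw":255,"xyz":[0,0,0],"spin":0},{"jaw":255,"xyz":[0,0,0],"spin":0}]'
python3 - <<'E'
from h import *
s=observe();im=grab_frame("wrist");cv2.imwrite("pics/w5.png",im[...,::-1])
E
```

```text
time: 15.73
tcp_pos: [0.5435, 0.0741, 0.0636]
orientation: [2.278, 2.16, -0.004]
ft_force: [-0.4, -13.3, 2.7]
gripper_width: 0.0007
grip_force: 6.6
time: 16.57
tcp_pos: [0.5412, 0.033, 0.1737]
orientation: [2.281, 2.16, 0.001]
ft_force: [0.2, -0.9, 0.0]
gripper_width: 0.0007
grip_force: 0.0
```

View pics/w5.png

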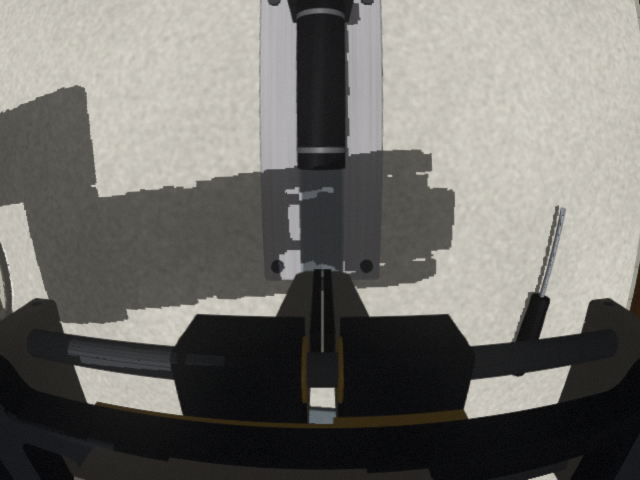

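The tube lies straight in the groove, its front against the stop at about (322,8), its rear at (321,167). The robot is clear of it.

```bash
python3 -c "
from plant import *
print(job_done())"
```

```text
the job is handed in; nothing more can be done
None
```

The long tube was released in the groove about 37 mm short of the stop, then pushed until its end touched the stop, and it lies there with the robot clear; I never moved against the short tube, jar or screwdriver, and I handed the job in at about 17 s.

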